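Unclip and open the stationery box

ROBOT

A 6-joint arm with a two-finger parallel gripper is mounted at the origin on a cart in front of the work surface, level with it; the furniture and walls round the work are solid. World frame = base frame: x ahead of the robot, y to its left, z up, the work surface at z = 0. Lengths are in mm, angles in rad, forces in N, time in s.
With the tool pointing down it reaches from about 350 to 775 mm from the base axis. Payload 7.3 kg.
Tool frame: the origin (TCP) lies at the very end of the fingers, on their centre line; the grasp point (between the pads) lies 19 mm behind it; z points along the fingers, y is the line along which they close (so a half turn about z gives the same grasp; the last joint's range is limited). The gripper opens to 92 mm and grips with 3 to 60 N. Pads are 19 mm wide; open, the fingers measure 130 mm over their backs; the gripper's body (75 mm by 190 mm) begins 47 mm behind the grasp point.
Start: joints at [1.075, 0.342, 1.524, -0, 1.275, -0.146], TCP at [179.909, 493.232, 226.741] pointing down, gripper open.
Joint ranges: [-2.53, 2.53], [-0.77, 2.02], [0.04, 2.7], [-1, 4.14], [0.28, 2.66], [-3.11, 3.11]. Speed limits (rad/s): [2.57, 2.57, 3.14, 3.14, 3.14, 3.14].

INTERFACE

Orientations are given as [roll, pitch, yaw] about the fixed x, y, z axes, in that order (R = Rz(yaw) Ry(pitch) Rx(roll)).
In Python, from plant import * gives the robot as it stands.
- The arm moves only by the tool arm_command, never from a script. Its arguments are lists of equal length, an entry for each row: "gripper": the finger opening in mm, from 0 to 91.8; "dp": the shift along the tool's x, y, z in units of 25 mm (1.0 is 25 mm), a list of three; "twist": the turn about the tool's z in units of 5 degrees (1.0 is 5 degrees). A call has exactly 5 rows; each row shifts and turns the commanded pose from where the row before left it, along the tool's axes as they then stand; what a row does not reach is not made up. A row lasts 1/8 s, in which the tool goes at most 62.5 mm and 10.7 degrees, less where a joint would pass 70% of its speed; a pose out of reach is approached as far as the arm can. A call is refused whole if a number of a shift passes 1 or a number of a turn 1, either way. A call with a gripper value outside its range is refused whole. The fingers move at their own pace and stop on an object; the grip force is fixed at half the most. Time passes only in rows, so rows that do not move let the fingers close, or fill a call up. It gives the time, the measured TCP pose, the force, the opening and the grip force at its end, in the units of the state.
- get_obs(): the state, without advancing time (a new reading comes with each control period).
- capture(name): name is "scene" or "top"; returns the picture (480x640x3 uint8, red, green, blue); there is no depth.
- get_calibration(name): a dict with "mtx" (3x3 intrinsics, pixels), "position" and "attitude" of the camera in the world. Camera axes: x right, y down, z forward; pixel columns grow to the right and rows downward; lengths in mm; the calibration is good to about 2 mm. A picture is of the moment at which its call begins. get_calibration takes no time and is no camera call.
- close_job(): hands the job in; it is judged then, once.
The state is a dict: "time": time; "joint_positions": joint angles; "dq": joint speeds; "tau": joint torques, N m; "tool_pos": TCP position; "tcp_rot": TCP orientation; "contact_force": force on the tool from outside, world axes, zero at the start; "moment": the same for the moment, N m; "grip_width": finger opening in mm; "finger_force": force on a finger pad.
Only numpy, scipy, OpenCV 4.12 (cv2) and the standard library are available. Lean on these libraries where they do the work, as an engineer would, in place of code of your own. Each camera call takes 0.05 s, during which the arm holds its last target. There are 200 camera calls.

TASK

Open the wooden stationery box: flip both of its wire clips outward off the ends of the lid until they fall open by themselves, and only then lift the lid off by its bar handle. Set the lid down, not dropped, so that it lies flat inside the leather tray, handle up, and leave the clips open.

Things in the scene. Friction and masses are not known exactly. Their poses are not given: they have to be found in the camera images.
- box: fixed open-topped light wooden box, 100 (its x) x 140 (its y) mm, 60 mm high, with a paper card on one long side; it stands on the desk. Origin: centre of its underside, z up. The lid lies on top of it; one wire clip is hinged on each end (+y and -y).
- lid: loose wooden lid, 0.2 kg: plate 104 (x) x 156 (y) x 6 mm on an 85 x 125 x 5 mm plug that sits loosely in the box's mouth. Origin: centre of the plug's underside, z up. Dark bar handle over the middle, along x: 64 long, 14 thick (y), from 27 to 41 mm above the origin, on two posts. On the box: axes as the box's, origin 55, plate top 66, handle top 96 mm above the desk.
- clip_left (a joint): steel wire clip on the box's +y end. 0 = shut, hooked over the lid's rim, tab upright, holding the lid down; grows as the tab swings outward and down, to 1.75 rad = open. Pivot line parallel to the box's x at y = +73 mm, 50 mm above the desk. A light spring holds it shut and pulls it back from below about 0.4 rad; beyond that its weight carries it fully open, where it stays. About 1 N on the tab flips it.
- clip_right (a joint): the same clip on the box's -y end (line at y = -73 mm); grows as its tab swings outward (-y of the box), 0 to 1.75 rad.
- clip_left_tab (a point): middle of the inner face of the left clip's flat steel tab (36 mm wide along x, 4 thick); moves with it. Shut: box x = 0, y = +82 mm, 86 mm above the desk; the tab's tip is at 104 mm. Closed fingers lowered between handle and tab to some 8 mm over the lid, then moved straight outward until they are about 50 mm past this point, flip it.
- clip_right_tab (a point): the same point of the right clip (shut: box y = -82 mm).
- tray: fixed shallow leather tray, 168 (x) x 300 (y) mm outside, rim 21 mm high, walls about 6 mm, inner floor 4 mm above the desk, empty. Origin: centre of its underside, z up. The lid fits with its long side along the tray's long side (y).
Things that resemble listed ones, but are neither listed nor needed, are in the scene too. What is shaped like the lid but yellow is not meant. There is more than one size of the box; the job needs the larger.

How it is judged:
By the outcome, as a careful person would: the job done as asked, in the order asked, and still so for the second after the job is handed in, with the robot touching nothing.
It also fails if it takes over 58 s, if anything falls off the work surface, if the arm or the gripper's body presses on something with over 40 N, if the wrist force passes 120 N, or if a joint passes its speed limit or range.

## Working session

There is one attempt and no reset: what is moved stays moved. The work goes in short steps, Python scripts to look and compute and a tool call to move; the robot and the scene stay as the last step left them, time stands still between calls to the robot, and variables do not carry over. Pictures are saved under pics/ and viewed, at most 10 in all, crops included, and the job is handed in when it is done.

Besides the shell and the picture viewer there is one more tool, called after ">>>" by a JSON object that holds its "op" and its "data", one argument or row to a line. arm_command: Moves the arm, as the interface text tells. Its arguments: {"type":"object","properties":{"gripper":{"type":"array"},"dp":{"type":"array"},"twist":{"type":"array"}},"required":["gripper","dp","twist"]}

```bash
mkdir -p pics; ls; python3 - <<'E'
from plant import *
import cv2
for n in("scene","top"):
    im=capture(n); cv2.imwrite(f"pics/{n}0.png",im[:,:,::-1]); print(n,get_calibration(n))
print(get_obs())
E
```

```text
pics
scene {'mtx': array([[464.02213548,   0.        , 314.9108801 ],
       [  0.        , 464.02213548, 241.81805018],
       [  0.        ,   0.        ,   1.        ]]), 'position': array([ 120.41553869, -739.18827275,  742.90566473]), 'attitude': array([-2.27377404, -0.00913186, -0.47232412])}
top {'mtx': array([[492.3386412 ,   0.        , 313.67181812],
       [  0.        , 492.3386412 , 239.88941021],
       [  0.        ,   0.        ,   1.        ]]), 'position': array([ 224.24012118,  -71.21085543, 1125.39364907]), 'attitude': array([-2.9389803 , -0.00654572, -1.55362879])}
{'time': 0.1, 'joint_positions': array([ 1.07499243e+00,  3.42628064e-01,  1.52490814e+00, -2.22536645e-06,
        1.27538782e+00, -1.45976684e-01]), 'dq': array([ 0.00048015,  0.00089749, -0.00251929,  0.00213743, -0.0002967 ,
        0.00063348]), 'tau': array([ 2.30447484e-03, -4.32007349e+01, -2.44695032e+01,  7.20083364e-02,
        5.24999527e-02, -7.93787103e-05]), 'tool_pos': array([179.7343652 , 492.89904707, 226.13208325]), 'tcp_rot': array([-3.14027514e+00, -1.91553407e-04,  2.79176596e+00]), 'contact_force': array([ 0.1449506 ,  0.64530909, -0.21609601]), 'moment': array([-0.01302654,  0.00755698,  0.00274399]), 'finger_force': 0.0, 'grip_width': 91.9059111736593}
```

View pics/top0.png

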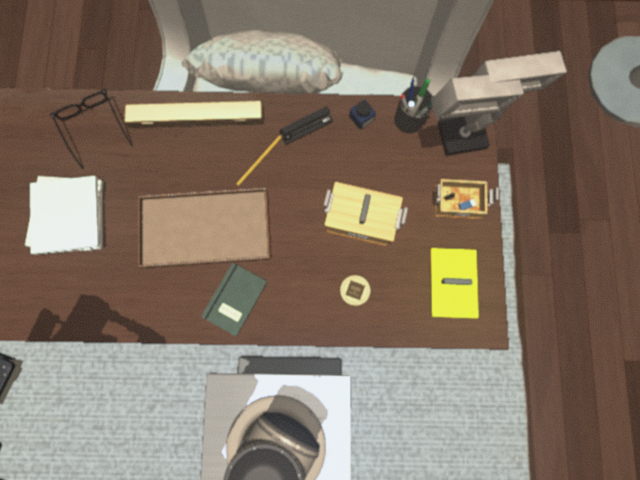

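View pics/scene0.png

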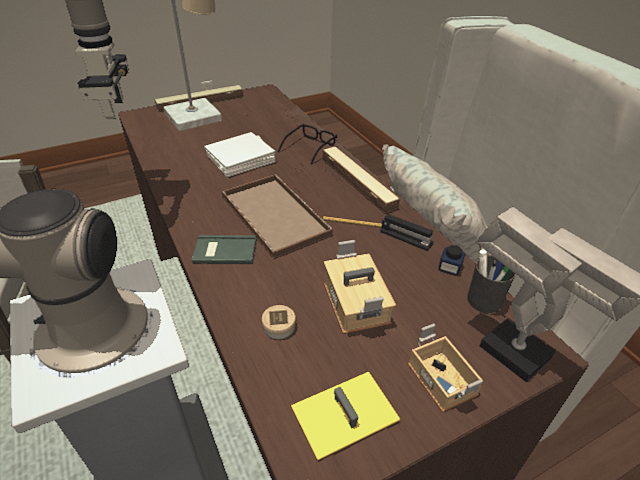

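The candidates are:
- **Boxes:** the large lidded box at top (365,211) and the small open box at (463,198). I take the larger one, which has the wooden lid on it.
- **Lids:** the wooden one on that box, and a yellow one at (455,283), which is not meant.
- **Tray:** the leather tray at (205,228).

I'll measure these and check with one crop.

```bash
cat > h.py <<'E'
from plant import *
import cv2, numpy as np
from scipy.spatial.transform import Rotation as Ro
def ray(n,uv,z):
    c=get_calibration(n); R=Ro.from_euler('xyz',c['attitude']).as_matrix()
    uv=np.atleast_2d(uv).astype(float)
    d=(R@np.linalg.inv(c['mtx'])@np.c_[uv,np.ones(len(uv))].T).T
    p=c['position']; return p+d*((z-p[2])/d[:,2])[:,None]
def proj(n,P):
    c=get_calibration(n); R=Ro.from_euler('xyz',c['attitude']).as_matrix()
    q=(c['mtx']@R.T@(np.atleast_2d(P)-c['position']).T).T; return q[:,:2]/q[:,2:]
def big(m,roi):
    x0,y0,x1,y1=roi; k=np.zeros_like(m); k[y0:y1,x0:x1]=m[y0:y1,x0:x1]
    return max(cv2.findContours(k,0,1)[0],key=cv2.contourArea)
def rect(n,cnt,z):
    w=ray(n,cnt.reshape(-1,2),z)[:,:2].astype(np.float32); return cv2.minAreaRect(w)
E
python3 - <<'E'
from h import *
im=capture("top"); hsv=cv2.cvtColor(im,cv2.COLOR_RGB2HSV)
print([hsv[y,x].tolist() for x,y in((345,205),(385,215),(360,238),(205,228),(145,260),(364,210),(327,200))])
o=im.copy()
lid=cv2.inRange(hsv,(15,50,185),(32,200,255)); lid=cv2.morphologyEx(lid,cv2.MORPH_CLOSE,np.ones((3,3)))
c=big(lid,(310,170,420,250)); print("lid",rect("top",c,66)); cv2.drawContours(o,[c],-1,(255,0,0),1)
dark=cv2.inRange(hsv,(0,0,0),(179,255,110)); c=big(dark,(350,190,380,226)); print("handle",rect("top",c,96)); cv2.drawContours(o,[c],-1,(0,255,0),1)
g=hsv; tr=cv2.inRange(hsv,(0,0,115),(30,140,190)); c=big(tr,(130,180,280,275)); print("floor",rect("top",c,4)); cv2.drawContours(o,[c],-1,(0,0,255),1)
a=cv2.resize(o[165:255,310:430],None,fx=5,fy=5,interpolation=2);b=cv2.resize(o[180:275,130:280],None,fx=4,fy=4)[:450]
b=cv2.resize(o[180:275,130:280],(600,380)); a=cv2.resize(a,(293,220)) if 0 else a
out=np.zeros((600,800,3),np.uint8); out[:320,:427]=cv2.resize(o[165:255,310:430],(427,320)); out[320:560,:380]=cv2.resize(o[180:275,130:280],(380,240))
s=capture("scene"); out[:480,430:]=cv2.resize(s[230:340,310:395],(370,480))
cv2.imwrite("pics/crop.png",out[:,:,::-1])
E
```

```text
[[27, 93, 234], [27, 92, 235], [15, 110, 139], [16, 79, 185], [16, 81, 179], [18, 25, 134], [17, 35, 194]]
lid ((509.82391357421875, -184.06866455078125), (155.9949493408203, 104.72713470458984), 77.57341766357422)
handle ((478.10760498046875, -176.5570526123047), (2.2144200801849365, 6.508575916290283), 1.0751060247421265)
floor ((482.63916015625, 193.93527221679688), (173.79119873046875, 320.19512939453125), 4.941074848175049)
```

View pics/crop.png

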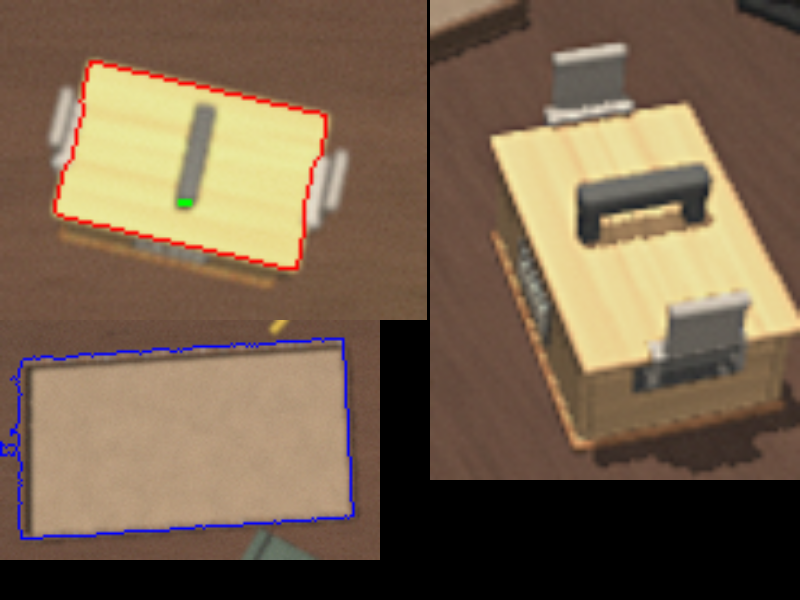

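The crop shows the large closed box: wooden lid outlined in red, dark bar handle, and a shut clip at each end. The lid measures 156 x 105 mm, as described. The tray outline picked up some desk, so I'll refine it and then compute the moves.

```bash
cat >> h.py <<'E'
B=np.array([509.8,-184.1]); BY=np.deg2rad(-12.4)
def box2w(x,y): c,s=np.cos(BY),np.sin(BY); return B+[c*x-s*y,s*x+c*y]
def go(x,y,z,yaw_deg):
    o=get_obs(); R=Ro.from_euler('xyz',o['tcp_rot']).as_matrix()
    t=np.rad2deg(o['tcp_rot'][2]); d=(yaw_deg-t+180)%360-180
    print('t',round(o['time'],2),'pos',o['tool_pos'].round(1),'yaw',round(t,1),'F',o['contact_force'].round(1),'units',(R.T@(np.array([x,y,z])-o['tool_pos'])/25).round(2),'twist',round(-d/5,2))
E
python3 - <<'E'
from h import *
im=capture("top"); hsv=cv2.cvtColor(im,cv2.COLOR_RGB2HSV)
for lo in(150,165):
    tr=cv2.morphologyEx(cv2.inRange(hsv,(0,0,lo),(30,140,255)),cv2.MORPH_OPEN,np.ones((7,7)))
    c=big(tr,(130,180,280,275)); print(lo,rect("top",c,4),rect("top",c,21))
im=capture("scene"); hsv=cv2.cvtColor(im,cv2.COLOR_RGB2HSV)
print(hsv[215,275])
tr=cv2.morphologyEx(cv2.inRange(hsv,(0,0,130),(30,140,255)),cv2.MORPH_OPEN,np.ones((5,5)))
c=big(tr,(215,170,335,260)); print('scene',rect("scene",c,4))
p=[*box2w(0,45)]; print(p,box2w(0,-45)); print('handle ends',proj('scene',[[*box2w(-32,0),96],[*box2w(32,0),96]])); go(*p,130,167.6)
E
```

```text
150 ((478.33953857421875, 179.96580505371094), (157.76747131347656, 287.0934143066406), 5.019367218017578) ((474.4874267578125, 176.15802001953125), (155.37576293945312, 282.7411193847656), 5.019367218017578)
165 ((478.8249206542969, 181.13528442382812), (154.22340393066406, 284.7389221191406), 4.987734317779541) ((474.96551513671875, 177.30978393554688), (151.88540649414062, 280.4223327636719), 4.987732887268066)
[ 16  75 171]
scene ((479.91864013671875, 191.25473022460938), (154.02481079101562, 277.703857421875), 4.5274658203125)
[np.float64(519.4630897225179), np.float64(-140.14974747496245)] [ 500.13691028 -228.05025253]
handle ends [[343.68681718 274.4847943 ]
 [373.94399024 269.07065985]]
t 0.3 pos [179.9 493.1 226.5] yaw 160.0 F [ 0.6  0.3 -0.9] units [-21.44 -19.14   3.87] twist -1.53
```

>>> {"op": "arm_command", "data": {
  "gripper": [0,0,0,0,0],
  "dp": [
    [0,0,0],
    [0,0,0],
    [0,0,0],
    [0,0,0],
    [0,0,0]
  ],
  "twist": [-0.5,-0.5,-0.5,0,0]
}}

```text
time: 0.92
tool_pos: [179.9, 493.2, 226.7]
tcp_rot: [3.142, 0.0, 2.922]
contact_force: [-0.5, -0.5, -0.2]
grip_width: 46.3
finger_force: 0.0
```

>>> {"op": "arm_command", "data": {
  "gripper": [0,0,0,0,0],
  "dp": [
    [-0.85,-1,0],
    [-0.85,-1,0],
    [-0.85,-1,0],
    [-0.85,-1,0],
    [-0.85,-1,0]
  ],
  "twist": [0,0,0,0,0]
}}

```text
time: 1.55
tool_pos: [256.9, 347.2, 226.8]
tcp_rot: [3.141, 0.0, 2.922]
contact_force: [0.3, -0.7, 0.1]
grip_width: 0.4
finger_force: 0.0
```

>>> {"op": "arm_command", "data": {
  "gripper": [0,0,0,0,0],
  "dp": [
    [-0.85,-1,0],
    [-0.85,-1,0],
    [-0.85,-1,0],
    [-0.85,-1,0],
    [-0.85,-1,0]
  ],
  "twist": [0,0,0,0,0]
}}

```text
time: 2.17
tool_pos: [333.5, 202.1, 226.9]
tcp_rot: [3.141, 0.0, 2.922]
contact_force: [0.4, 0.0, -0.3]
grip_width: 0.3
finger_force: 0.0
```

>>> {"op": "arm_command", "data": {
  "gripper": [0,0,0,0,0],
  "dp": [
    [-0.85,-1,0],
    [-0.85,-1,0],
    [-0.85,-1,0],
    [-0.85,-1,0],
    [-0.85,-1,0]
  ],
  "twist": [0,0,0,0,0]
}}

```text
time: 2.8
tool_pos: [410.1, 56.9, 226.9]
tcp_rot: [3.141, 0.0, 2.922]
contact_force: [0.4, 1.3, -0.6]
grip_width: 0.1
finger_force: 0.0
```

>>> {"op": "arm_command", "data": {
  "gripper": [0,0,0,0,0],
  "dp": [
    [-0.85,-1,0],
    [-0.85,-1,0],
    [-0.85,-1,0],
    [-0.85,-1,0],
    [0,0,0]
  ],
  "twist": [0,0,0,0,0]
}}

```text
time: 3.42
tool_pos: [471.6, -59.8, 226.5]
tcp_rot: [-3.141, 0.0, 2.92]
contact_force: [-0.5, 0.5, -0.0]
grip_width: 0.3
finger_force: 0.0
```

```bash
python3 - <<'E'
from h import *
go(*box2w(0,45),130,167.6)
E
```

```text
t 3.42 pos [471.6 -59.8 226.5] yaw 167.3 F [-0.5  0.5 -0. ] units [-2.57 -2.71  3.86] twist -0.06
```

>>> {"op": "arm_command", "data": {
  "gripper": [0,0,0,0,0],
  "dp": [
    [-0.86,-0.9,0.9],
    [-0.86,-0.9,1],
    [-0.85,-0.9,1],
    [0,0,0.95],
    [0,0,0]
  ],
  "twist": [-0.06,0,0,0,0]
}}

```text
time: 4.05
tool_pos: [517.8, -136.7, 128.9]
tcp_rot: [3.14, -0.004, 2.928]
contact_force: [0.1, 1.3, -0.6]
grip_width: 0.4
finger_force: 0.0
```

```bash
python3 - <<'E'
from h import *
go(*box2w(0,45),74,167.6)
im=capture("scene"); cv2.imwrite("pics/s1.png",cv2.resize(im[210:340,280:440],(640,520))[:,:,::-1])
E
```

```text
t 4.05 pos [ 517.8 -136.7  128.9] yaw 167.7 F [ 0.1  1.3 -0.6] units [-0.1  -0.12  2.19] twist 0.03
```

View pics/s1.png

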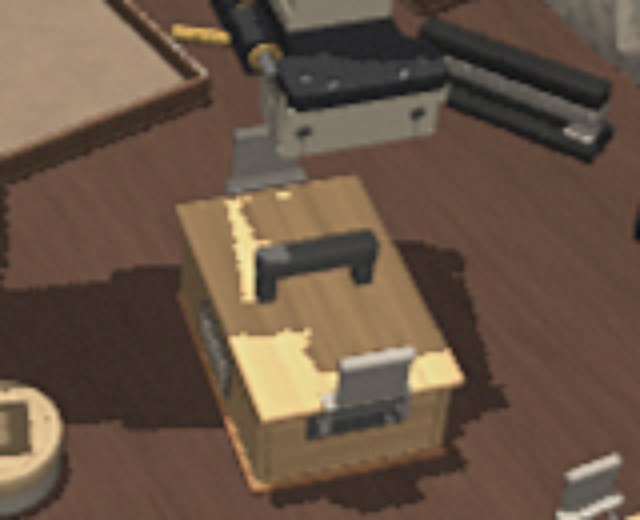

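```bash
python3 - <<'E'
from h import *
o=get_obs(); R=Ro.from_euler('xyz',o['tcp_rot']).as_matrix()
for q in([0,0,0],[0,0,-19],[0,0,-66],[37,0,-66],[-37,0,-66],[0,95,-66],[0,-95,-66]):
    print(q,((proj("scene",o['tool_pos']+R@q)-[280,210])*4).round())
print(((proj("scene",[[*box2w(0,82),86],[*box2w(-18,84),104],[*box2w(18,84),104]])-[280,210])*4).round())
E
```

```text
[0, 0, 0] [[287. 135.]]
[0, 0, -19] [[290. 106.]]
[0, 0, -66] [[296.  32.]]
[37, 0, -66] [[223.  43.]]
[-37, 0, -66] [[368.  21.]]
[0, 95, -66] [[238. -75.]]
[0, -95, -66] [[363. 157.]]
[[265. 158.]
 [233. 135.]
 [298. 124.]]
```

The finger's projected position fits the picture, so I'm lowering it and flipping the left clip.

>>> {"op": "arm_command", "data": {
  "gripper": [0,0,0,0,0],
  "dp": [
    [-0.1,-0.1,0.8],
    [0,0,0.8],
    [0,0,0.6],
    [0,0,0],
    [0,0,0]
  ],
  "twist": [0,0,0,0,0]
}}

```text
time: 4.72
tool_pos: [521.7, -140.8, 76.4]
tcp_rot: [-3.141, 0.002, 2.928]
contact_force: [-0.1, -0.2, 0.5]
grip_width: 0.3
finger_force: 0.0
```

>>> {"op": "arm_command", "data": {
  "gripper": [0,0,0,0,0],
  "dp": [
    [0,0.6,0],
    [0,0.6,0],
    [0,0.6,0],
    [0,0.6,0],
    [0,0.6,0]
  ],
  "twist": [0,0,0,0,0]
}}

```text
time: 5.35
tool_pos: [537.3, -66.2, 75.5]
tcp_rot: [3.141, 0.0, 2.928]
contact_force: [-0.2, 0.3, 0.6]
grip_width: 0.6
finger_force: 0.0
```

>>> {"op": "arm_command", "data": {
  "gripper": [0,0,0,0,0],
  "dp": [
    [0,0.5,0],
    [0,0,0],
    [0,0,0],
    [0,0,-1],
    [0,0,-1]
  ],
  "twist": [0,0,0,0,0]
}}

```text
time: 5.98
tool_pos: [539.4, -55.9, 125.8]
tcp_rot: [-3.142, -0.001, 2.927]
contact_force: [0.3, 0.3, -0.4]
grip_width: 0.5
finger_force: 0.0
```

>>> {"op": "arm_command", "data": {
  "gripper": [0,0,0,0,0],
  "dp": [
    [0,-1,-0.6],
    [0,-1,0],
    [0,-1,0],
    [0,-1,0],
    [0,-1,0]
  ],
  "twist": [0,0,0,0,0]
}}

```text
time: 6.6
tool_pos: [512.7, -178.8, 140.5]
tcp_rot: [-3.142, 0.0, 2.927]
contact_force: [1.4, 1.2, 1.0]
grip_width: 0.0
finger_force: 0.0
```

```bash
python3 - <<'E'
from h import *
go(*box2w(0,-45),130,167.6)
im=capture("scene"); cv2.imwrite("pics/s2.png",cv2.resize(im[180:340,260:440],(640,569))[:,:,::-1])
E
```

```text
t 6.6 pos [ 512.7 -178.8  140.5] yaw 167.7 F [1.4 1.2 1. ] units [ 0.07 -2.03  0.42] twist 0.02
```

View pics/s2.png

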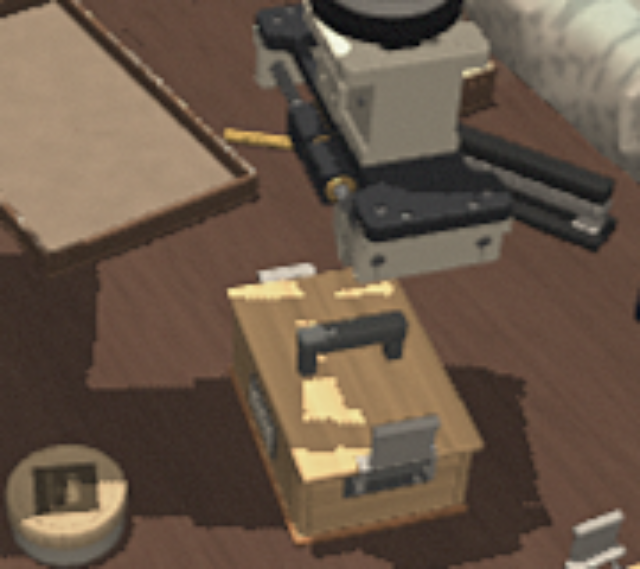

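The left clip is down: its tab no longer stands up, and only a sliver shows at (287,272). Next is the right clip.

>>> {"op": "arm_command", "data": {
  "gripper": [0,0,0,0,0],
  "dp": [
    [0.07,-1,0],
    [0,-1,0.4],
    [0,0,1],
    [0,0,1],
    [0,0,0.25]
  ],
  "twist": [0,0,0,0,0]
}}

```text
time: 7.28
tool_pos: [499.8, -225.6, 72.8]
tcp_rot: [3.14, -0.003, 2.927]
contact_force: [-0.2, 0.4, -0.4]
grip_width: 0.3
finger_force: 0.0
```

>>> {"op": "arm_command", "data": {
  "gripper": [0,0,0,0,0],
  "dp": [
    [0,0,0],
    [0,-0.6,0],
    [0,-0.6,0],
    [0,-0.6,0],
    [0,-0.6,0]
  ],
  "twist": [0,0,0,0,0]
}}

```text
time: 7.9
tool_pos: [487.9, -286.0, 74.4]
tcp_rot: [-3.141, 0.0, 2.927]
contact_force: [-0.2, 0.1, 0.4]
grip_width: 0.4
finger_force: 0.0
```

>>> {"op": "arm_command", "data": {
  "gripper": [0,0,0,0,0],
  "dp": [
    [0,-0.6,0],
    [0,-0.5,0],
    [0,0,0],
    [0,0,0],
    [0,0,-1]
  ],
  "twist": [0,0,0,0,0]
}}

```text
time: 8.52
tool_pos: [481.4, -309.9, 97.7]
tcp_rot: [3.139, -0.004, 2.929]
contact_force: [0.3, 0.8, 1.0]
grip_width: 0.5
finger_force: 0.0
```

>>> {"op": "arm_command", "data": {
  "gripper": [91,91,91,91,91],
  "dp": [
    [0,0,-1],
    [0,1,-0.8],
    [0,1,0],
    [0,1,0],
    [0,1,0]
  ],
  "twist": [0,0,0,0,0]
}}

```text
time: 9.15
tool_pos: [503.7, -212.1, 144.3]
tcp_rot: [3.141, 0.0, 2.929]
contact_force: [-0.1, 0.5, 0.2]
grip_width: 46.0
finger_force: 0.0
```

```bash
python3 - <<'E'
from h import *
go(*box2w(0,0),130,167.6)
a=capture("scene"); b=capture("top")
cv2.imwrite("pics/s3.png",np.hstack([cv2.resize(a[180:340,260:440],(400,356)),cv2.resize(b[165:255,310:430],(400,356))])[:,:,::-1])
E
```

```text
t 9.15 pos [ 503.7 -212.1  144.3] yaw 167.8 F [-0.1  0.5  0.2] units [-0.    1.15  0.57] twist 0.04
```

View pics/s3.png

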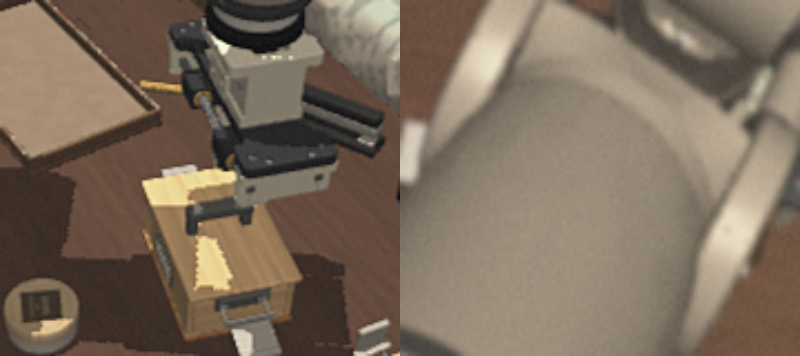

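The right clip has fallen open too: its tab hangs at (255,335) in the left half, and the left clip is still down. Now I'll grasp the handle.

>>> {"op": "arm_command", "data": {
  "gripper": [91,91,91,91,91],
  "dp": [
    [0,0.6,0],
    [0,0.55,0],
    [0,0,0],
    [0,0,0],
    [0,0,0.3]
  ],
  "twist": [0,0,0,0,0]
}}

```text
time: 9.88
tool_pos: [509.9, -186.2, 136.9]
tcp_rot: [-3.141, 0.001, 2.927]
contact_force: [0.5, -0.8, -0.1]
grip_width: 90.7
finger_force: 0.0
```

>>> {"op": "arm_command", "data": {
  "gripper": [91,91,91,91,91],
  "dp": [
    [0,0,0.6],
    [0,0,0.6],
    [0,0,0.6],
    [0,0,0.6],
    [0,0,0]
  ],
  "twist": [0,0,0,0,0]
}}

```text
time: 10.5
tool_pos: [508.8, -185.1, 75.2]
tcp_rot: [3.141, -0.003, 2.928]
contact_force: [-0.2, -0.2, -0.6]
grip_width: 90.9
finger_force: 0.0
```

```bash
python3 - <<'E'
from h import *
go(*box2w(0,0),73.5,167.6); print(get_obs()['grip_width'])
E
```

```text
t 10.5 pos [ 508.8 -185.1   75.2] yaw 167.8 F [-0.2 -0.2 -0.6] units [-0.03  0.05  0.07] twist 0.03
90.89875653895935
```

>>> {"op": "arm_command", "data": {
  "gripper": [0,0,0,0,0],
  "dp": [
    [0,0.05,0.05],
    [0,0,0],
    [0,0,0],
    [0,0,0],
    [0,0,0]
  ],
  "twist": [0,0,0,0,0]
}}

```text
time: 11.12
tool_pos: [509.9, -184.4, 75.6]
tcp_rot: [3.142, 0.0, 2.928]
contact_force: [-0.9, -0.7, -0.1]
grip_width: 45.8
finger_force: 0.0
```

>>> {"op": "arm_command", "data": {
  "gripper": [0,0,0,0,0],
  "dp": [
    [0,0,0],
    [0,0,0],
    [0,0,0],
    [0,0,-0.2],
    [0,0,-0.3]
  ],
  "twist": [0,0,0,0,0]
}}

```text
time: 11.75
tool_pos: [509.6, -184.2, 88.0]
tcp_rot: [3.141, -0.001, 2.928]
contact_force: [0.7, -0.4, -3.1]
grip_width: 13.5
finger_force: 30.0
```

>>> {"op": "arm_command", "data": {
  "gripper": [0,0,0,0,0],
  "dp": [
    [0,0,-0.5],
    [0,0,-0.7],
    [0,0,-0.7],
    [0,0,-0.7],
    [0,0,-0.6]
  ],
  "twist": [0,0,0,0,0]
}}

```text
time: 12.38
tool_pos: [510.0, -184.4, 169.4]
tcp_rot: [-3.141, 0.001, 2.928]
contact_force: [0.2, 0.5, -2.5]
grip_width: 13.6
finger_force: 30.0
```

```bash
python3 - <<'E'
from h import *
go(478.5,180.5,140,185)
print(get_obs()['grip_width'])
E
```

```text
t 12.38 pos [ 510.  -184.4  169.4] yaw 167.8 F [ 0.2  0.5 -2.5] units [ 4.33 14.    1.17] twist -3.45
13.609080551109136
```

The lid is in the gripper (opening 13.6 mm, about 2.5 N carried). Carrying it to the tray.

>>> {"op": "arm_command", "data": {
  "gripper": [0,0,0,0,0],
  "dp": [
    [0.1,0.4,0],
    [0.25,0.8,0],
    [0.25,0.8,0],
    [0.25,0.8,0],
    [0.25,0.8,0]
  ],
  "twist": [0,0,0,0,0]
}}

```text
time: 13.0
tool_pos: [501.8, -88.7, 167.8]
tcp_rot: [3.141, -0.0, 2.929]
contact_force: [0.3, -0.3, -2.6]
grip_width: 13.5
finger_force: 30.0
```

>>> {"op": "arm_command", "data": {
  "gripper": [0,0,0,0,0],
  "dp": [
    [0.25,0.8,0],
    [0.25,0.8,0],
    [0.25,0.8,0],
    [0.25,0.8,0],
    [0.25,0.8,0]
  ],
  "twist": [0,0,0,0,0]
}}

```text
time: 13.62
tool_pos: [492.4, 15.4, 168.0]
tcp_rot: [3.141, 0.0, 2.928]
contact_force: [0.5, 0.0, -2.4]
grip_width: 13.6
finger_force: 30.0
```

>>> {"op": "arm_command", "data": {
  "gripper": [0,0,0,0,0],
  "dp": [
    [0.25,0.8,0],
    [0.25,0.8,0],
    [0.25,0.8,0],
    [0.25,0.8,0],
    [0.25,0.8,0]
  ],
  "twist": [0,0,0,0,0]
}}

```text
time: 14.25
tool_pos: [482.9, 119.7, 168.0]
tcp_rot: [3.141, 0.0, 2.928]
contact_force: [0.2, -0.1, -2.9]
grip_width: 13.9
finger_force: 30.0
```

>>> {"op": "arm_command", "data": {
  "gripper": [0,0,0,0,0],
  "dp": [
    [0.25,0.8,0],
    [0.25,0.8,0],
    [0.15,0.5,0],
    [0,0,0],
    [0,0,0]
  ],
  "twist": [-0.5,-0.8,-0.8,-0.8,-0.5]
}}

```text
time: 14.88
tool_pos: [475.6, 173.7, 167.9]
tcp_rot: [3.142, -0.0, -3.056]
contact_force: [-0.0, 0.2, -2.1]
grip_width: 13.7
finger_force: 30.0
```

```bash
python3 - <<'E'
from h import *
go(478.5,180.5,40,185)
a=capture("scene"); b=capture("top")
cv2.imwrite("pics/s4.png",np.hstack([cv2.resize(a[120:300,200:400],(400,360)),cv2.resize(b[150:300,110:290],(400,360))])[:,:,::-1])
E
```

```text
t 14.88 pos [475.6 173.7 167.9] yaw -175.1 F [-0.   0.2 -2.1] units [-0.14  0.26  5.12] twist -0.02
```

View pics/s4.png

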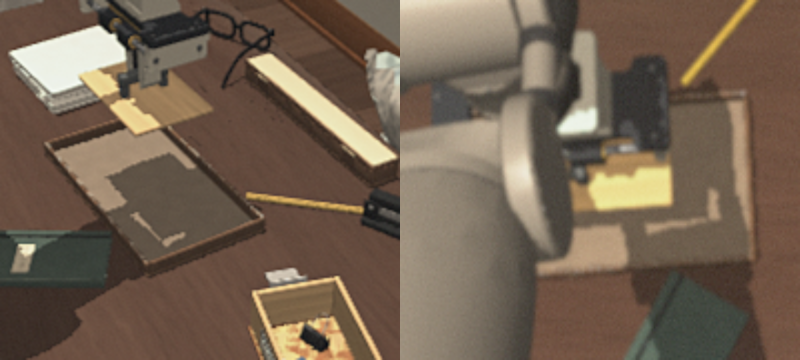

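The lid hangs level and aligned over the tray. Lowering it.

>>> {"op": "arm_command", "data": {
  "gripper": [0,0,0,0,0],
  "dp": [
    [-0.14,0.26,0.6],
    [0,0,0.8],
    [0,0,0.8],
    [0,0,0.8],
    [0,0,0.8]
  ],
  "twist": [0,0,0,0,0]
}}

```text
time: 15.6
tool_pos: [478.9, 179.8, 71.3]
tcp_rot: [3.142, -0.001, -3.059]
contact_force: [1.0, 0.1, -2.1]
grip_width: 14.0
finger_force: 30.0
```

>>> {"op": "arm_command", "data": {
  "gripper": [0,0,0,0,0],
  "dp": [
    [0,0,0.6],
    [0,0,0.5],
    [0,0,0.3],
    [0,0,0.2],
    [0,0,0]
  ],
  "twist": [0,0,0,0,0]
}}

```text
time: 16.23
tool_pos: [479.3, 179.3, 32.9]
tcp_rot: [3.142, 0.0, -3.059]
contact_force: [-0.1, 0.3, -2.3]
grip_width: 13.7
finger_force: 30.0
```

```bash
python3 - <<'E'
from h import *
go(478.5,180.5,24.3,185)
E
```

```text
t 16.23 pos [479.3 179.3  32.9] yaw -175.2 F [-0.1  0.3 -2.3] units [0.03 0.05 0.34] twist -0.05
```

>>> {"op": "arm_command", "data": {
  "gripper": [0,0,0,0,0],
  "dp": [
    [0,0,0.1],
    [0,0,0.1],
    [0,0,0.06],
    [0,0,0.04],
    [0,0,0]
  ],
  "twist": [0,0,0,0,0]
}}

```text
time: 16.85
tool_pos: [479.2, 179.4, 25.4]
tcp_rot: [3.142, -0.0, -3.059]
contact_force: [-0.1, -0.3, -2.5]
grip_width: 13.8
finger_force: 30.0
```

>>> {"op": "arm_command", "data": {
  "gripper": [0,0,0,0,0],
  "dp": [
    [0,0,0.03],
    [0,0,0.03],
    [0,0,0],
    [0,0,0],
    [0,0,0]
  ],
  "twist": [0,0,0,0,0]
}}

```text
time: 17.48
tool_pos: [479.3, 179.4, 24.1]
tcp_rot: [3.142, 0.0, -3.059]
contact_force: [-0.8, -0.5, 1.4]
grip_width: 13.5
finger_force: 30.0
```

The vertical force went from -2.5 to +1.4 N, so the lid is resting on the tray floor. Releasing, then rising.

>>> {"op": "arm_command", "data": {
  "gripper": [40,40,40,40,40],
  "dp": [
    [0,0,0],
    [0,0,0],
    [0,0,0],
    [0,0,0],
    [0,0,0]
  ],
  "twist": [0,0,0,0,0]
}}

```text
time: 18.1
tool_pos: [479.3, 179.4, 24.0]
tcp_rot: [3.142, 0.0, -3.059]
contact_force: [-0.2, 0.2, 0.1]
grip_width: 39.5
finger_force: 0.0
```

>>> {"op": "arm_command", "data": {
  "gripper": [40,40,40,40,40],
  "dp": [
    [0,0,-0.4],
    [0,0,-0.8],
    [0,0,-1],
    [0,0,-1],
    [0,0,-1]
  ],
  "twist": [0,0,0,0,0]
}}

```text
time: 18.73
tool_pos: [479.3, 179.4, 130.6]
tcp_rot: [3.141, 0.001, -3.058]
contact_force: [0.3, -0.1, -0.2]
grip_width: 39.7
finger_force: 0.0
```

>>> {"op": "arm_command", "data": {
  "gripper": [40,40,40,40,40],
  "dp": [
    [0,0,-1],
    [0,0,-1],
    [0,0,-1],
    [0,0,-0.5],
    [0,0,0]
  ],
  "twist": [0,0,0,0,0]
}}

```text
time: 19.35
tool_pos: [479.5, 179.4, 217.2]
tcp_rot: [3.141, 0.002, -3.059]
contact_force: [0.1, 0.0, -0.6]
grip_width: 40.1
finger_force: 0.0
```

```bash
python3 - <<'E'
from h import *
go(478.5,180.5,240,185)
a=capture("scene"); cv2.imwrite("pics/s5.png",cv2.resize(a[130:340,200:450],(714,600))[:,:,::-1])
E
```

```text
t 19.35 pos [479.5 179.4 217.2] yaw -175.2 F [ 0.1  0.  -0.6] units [ 0.03  0.05 -0.91] twist -0.05
```

View pics/s5.png

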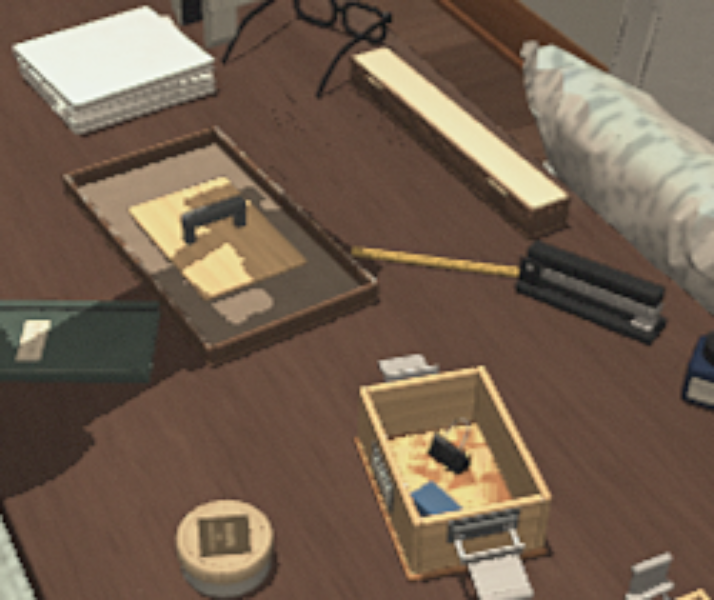

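The lid lies flat inside the tray with its handle up, at (215,235). Both clips are open, at (408,367) and (500,578), and the arm is clear of everything. Handing in.

```bash
python3 -c "
from plant import *
print(close_job())"
```

```text
the job is handed in; nothing more can be done
None
```

I flipped both clips open, then lifted the lid off and set it flat in the leather tray, handle up; the job was handed in at about 19.4 s of the 58 s allowed, and no verdict came back.

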